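Bring a training-bench supply console up

TASK

Bring the grey supply console up so that the bench has power: push down the far end of the black mains rocker (the end with the white bar) so that it tips over to on and stays there, then press the blue reset button, and after that the green start button, pressing each button right home and letting it come back out. Do not press the red stop button or the red mushroom emergency stop, and do not lift or shove the things lying around the console.

Things in the scene. Friction and masses are not known exactly. Their poses are not given: they have to be found in the camera images.
- console: Grey steel desk console, blue cheeks, screwed down, 220 (x) x 344 mm (y). Origin: bench level under the panel's middle; +x to its back, +y left, z up. Panel slopes 12 deg, rising to +x (normal (-0.208, 0, 0.978)), 80 mm high over the origin. Controls: one row along y at x -34 mm; rocker and mushroom at the ends (y +-125 mm, either way round), buttons at y -60, 0, 60 mm in any order.
- rocker (a joint): Angle of the black mains rocker: 0 off (far end up, as at the start), 0.28 rad on (far end down). Over-centre: pressed past the middle it snaps over and stays.
- rocker_on (a point): Press point on the raised far half of the black rocker, by its white bar, 11.5 mm from the hinge (along y, 5.5 mm above the panel). Moves with it: about 8.7 mm above the panel when off, 5.5 mm on. Paddle 27 mm long (x), 20 mm wide, in a grey bezel 31 x 25 mm, 3 mm high. Takes 2 to 5 N here, square to the panel or straight down.
- reset_top (a point): Middle of the top face of the blue reset button, a projecting round push button, cap 24 mm across in a 30 mm bezel ring that is 5 mm high; the top stands 12 mm above the panel and the cap moves square to the panel.
- reset (a joint): Travel of the blue button: 0 out, 0.005 m fully in. Sprung: 1.2 N to start moving, 4 N fully in; it comes back out when let go.
- start_top (a point): Middle of the top face of the green start button, same build as the blue one.
- start (a joint): Travel of the green button: 0 out, 0.005 m fully in; same spring as the blue one.
- stop_top (a point): Middle of the top face of the red stop button, same build as the blue one; not to be pressed.
- stop (a joint): Travel of the red stop button: 0 out, 0.005 m fully in.
- estop_top (a point): Middle of the top of the red mushroom emergency stop, 40 mm across on a yellow disc 60 mm across; its top stands 35 mm above the panel. Not to be pressed.
- estop (a joint): Travel of the emergency stop: 0 out, 0.005 m fully in.
- scope: Blue handheld oscilloscope with a yellow pad and blue screen, leaning back at 20 degrees on its stand, loose, 250 x 165 mm and 50 mm thick, at most 135 mm high; stands on the -y side of the console. Origin: on the bench under its middle.
- breadboard: White breadboard with a few components, loose, 55 mm (x) by 165 mm (y) by 9 mm, up to 20 mm high with the parts on it; lies between console and robot. Origin: middle of its underside.
- screwdriver: Screwdriver with an orange handle, loose, 180 mm long, under 35 mm thick, lying along its x on the +y side of the console. Origin: its middle, on the bench.
- partbin: Open pink parts bin, loose, 90 x 60 mm and 45 mm high, on the +y side of the console beyond the screwdriver. Origin: middle of its underside.

How it is judged (in metres and radians):
On the way, in this order (a step that is already met when the one before it is completed fails the run):
1. the mains rocker is tipped to on (value of joint rocker above 0.24 rad), for 0.2 s.
2. then the blue reset button is pressed home, with the rocker on and the green button out (value of joint reset above 0.004 m and value of joint rocker above 0.24 rad and value of joint start below 0.001 m), for 0.1 s.
3. then the green start button is pressed home, with the rocker on and the blue button back out (value of joint start above 0.004 m and value of joint rocker above 0.24 rad and value of joint reset below 0.001 m), for 0.1 s.
At the end, for the whole second after the job is handed in: The rocker stays on (over 0.24 of 0.28 rad); all three buttons and the emergency stop are out (under 1 mm); oscilloscope, breadboard, screwdriver and bin lie still within 20 mm of where they were (value of joint rocker above 0.24 rad and value of joint each of reset, start, stop, estop below 0.001 m and distance of each of scope, breadboard, screwdriver, partbin from where it was at the start of the episode below 0.02 m and linear speed of each of scope, breadboard, screwdriver, partbin below 0.02 m/s); the robot touches nothing.
It fails at once if a button is pressed (over 2 mm) while the mains rocker is still off (value of joint rocker below 0.14 rad and value of joint any of reset, start above 0.002 m).
It fails at once if the red stop button is pressed (over 1 mm) (value of joint stop above 0.001 m).
It fails at once if the emergency stop is pressed (over 1 mm) (value of joint estop above 0.001 m).
It fails at once if the oscilloscope, breadboard, screwdriver or parts bin is lifted (over 12 mm) (height (world z) of any of scope, breadboard, screwdriver, partbin above 0.012 m).
It fails at once if the oscilloscope, breadboard, screwdriver or parts bin is shoved (over 20 mm) (distance of any of scope, breadboard, screwdriver, partbin from where it was at the start of the episode above 0.02 m).
It also fails if it takes over 43 s, if anything falls off the work surface, if the arm or the gripper's body presses on something with over 40 N, if the wrist force passes 120 N, or if a joint passes its speed limit or range.

ROBOT

A 6-joint arm with a two-finger parallel gripper is mounted at the origin on the work surface. World frame = base frame: x ahead of the robot, y to its left, z up, the work surface at z = 0. Lengths are in mm, angles in rad, forces in N, time in s.
With the tool pointing down it reaches from about 350 to 775 mm from the base axis. Payload 7.3 kg.
Tool frame: the origin (TCP) lies at the very end of the fingers, on their centre line; the grasp point (between the pads) lies behind it (bot.grip_point_offset is the z of the grasp point in the tool frame, in mm); z points along the fingers, y is the line along which they close (so a half turn about z gives the same grasp; the last joint's range is limited). The gripper opens to 92 mm and grips with 3 to 60 N. Pads are 19 mm wide; open, the fingers measure 130 mm over their backs; the gripper's body (75 mm by 190 mm) begins 47 mm behind the grasp point.
Start: joints at [0.955, 0.342, 1.524, -0, 1.275, -0.146], TCP at [237.661, 468.147, 226.741] pointing down, gripper open.
Joint ranges: [-2.53, 2.53], [-0.77, 2.02], [0.04, 2.7], [-1, 4.14], [0.28, 2.66], [-3.11, 3.11]. Speed limits (rad/s): [2.57, 2.57, 3.14, 3.14, 3.14, 3.14].

INTERFACE

Orientations are given as [roll, pitch, yaw] about the fixed x, y, z axes, in that order (R = Rz(yaw) Ry(pitch) Rx(roll)).
In Python, from plant import bot gives the robot as it stands. The module is installed in compiled form; this text tells all that it offers.
- The arm moves only by the shell command python3 -m crank 'ROWS'. ROWS is JSON, a list that holds one entry, the list of rows, each a list of 5 numbers: the opening, from 0 (shut) to 1 (fully open), then the shift along the tool's x, y, z in cm, then the turn about the tool's z in degrees. In form: [[[claw, x, y, z, turn], ...]]. A call has exactly 10 rows; each row is the pose to reach, as a shift and turn from the pose commanded when the call began, along the tool's axes at that moment; what a row does not reach only later rows make up. A row lasts 1/10 s, in which the tool goes at most 50 mm and 8.59 degrees, less where a joint would pass 70% of its speed; a pose out of reach is approached as far as the arm can. A call with a gripper value outside its range is refused whole. The fingers move at their own pace and stop on an object; the grip force is fixed at half the most. Time passes only in rows, so rows that repeat a pose let the fingers close, or fill a call up. It gives the time, the measured TCP pose, the force, the opening and the grip force at its end, in the units of the state.
- bot.get_obs(): the state, without advancing time (a new reading comes with each control period).
- bot.capture(name): name is "scene" or "top" or "wrist"; returns (picture, depth): 384x512x3 uint8, red, green, blue; 384x512 float32, mm along the optical axis (not along the pixel's ray), 0 where there is no reading.
- bot.calibration(name): a dict with "vertical_fov" (degrees; the focal length in pixels is half the picture's height over the tangent of half this angle, whatever the lens; pixels are square), "cx", "cy" (the principal point, pixels), "D" ([k1, k2, p1, p2, k3] as OpenCV has them; the pictures are not rectified), "rvec" (rotation vector, rad) and "tvec" (3), from world to camera coordinates, as OpenCV has them; the wrist camera has in their place "tool_from_camera" (4x4, takes a point from camera to tool coordinates, whose origin is the TCP and whose axes are the flange's). Camera axes: x right, y down, z forward; pixel columns grow to the right and rows downward; lengths in mm; the calibration is good to about 2 mm. A picture is of the moment at which its call begins: read the wrist's pose just before it. calibration takes no time and is no camera call.
- bot.close_job(): hands the job in; it is judged then, once.
The state is a dict: "time": time; "joint_positions": joint angles; "dq": joint speeds; "tau": joint torques, N m; "tool_pos": TCP position; "tcp_rot": TCP orientation; "contact_force": force on the tool from outside, world axes, zero at the start; "moment": the same for the moment, N m; "grip_width": finger opening in mm; "finger_force": force on a finger pad.
Only numpy, scipy, OpenCV 4.12 (cv2) and the standard library are available. Lean on these libraries where they do the work, as an engineer would, in place of code of your own. Each camera call takes 0.05 s, during which the arm holds its last target. There are 200 camera calls.

## Working session

There is one attempt and no reset: what is moved stays moved. The work goes in short steps, Python scripts to look and compute and a shell command to move; the robot and the scene stay as the last step left them, time stands still between calls to the robot, and variables do not carry over. Pictures are saved under pics/ and viewed, at most 10 in all, crops included, and the job is handed in when it is done.

```bash
mkdir -p pics; cat > h.py <<'E'
import numpy as np,cv2
from plant import bot
from scipy.spatial.transform import Rotation as R
def K(c):
    f=192/np.tan(np.radians(c["vertical_fov"])/2)
    return np.array([[f,0,c["cx"]],[0,f,c["cy"]],[0,0,1.]])
def world(name,uv,d,obs=None):
    c=bot.calibration(name); uv=np.array(uv,float).reshape(-1,1,2)
    n=cv2.undistortPoints(uv,K(c),np.array(c["D"],float)).reshape(-1,2)
    p=np.c_[n,np.ones(len(n))]*np.array(d,float).reshape(-1,1)
    if name=="wrist":
        T=np.array(c["tool_from_camera"]); t=p@T[:3,:3].T+T[:3,3]
        return t@R.from_euler('xyz',obs["tcp_rot"]).as_matrix().T+np.array(obs["tool_pos"])
    M=cv2.Rodrigues(np.array(c["rvec"],float))[0]
    return (p-np.array(c["tvec"]).reshape(3))@M
E
python3 - <<'E'
from h import *
o=bot.get_obs();print(o["time"],o["tool_pos"],o["tcp_rot"],o["contact_force"],bot.grip_point_offset)
for n in("top","scene"):
    p,d=bot.capture(n); np.save(n,d); cv2.imwrite(f"pics/{n}.png",cv2.resize(p[...,::-1],(800,600),interpolation=cv2.INTER_CUBIC)); np.save(n+"_rgb",p)
E
```

```text
0.0 [237.41790041 467.78243367 226.01590656] [-3.14001403e+00 -1.96035142e-04  2.67183392e+00] [-0.4166553  -0.12602727  0.1135717 ] -18.8
```

View pics/top.png

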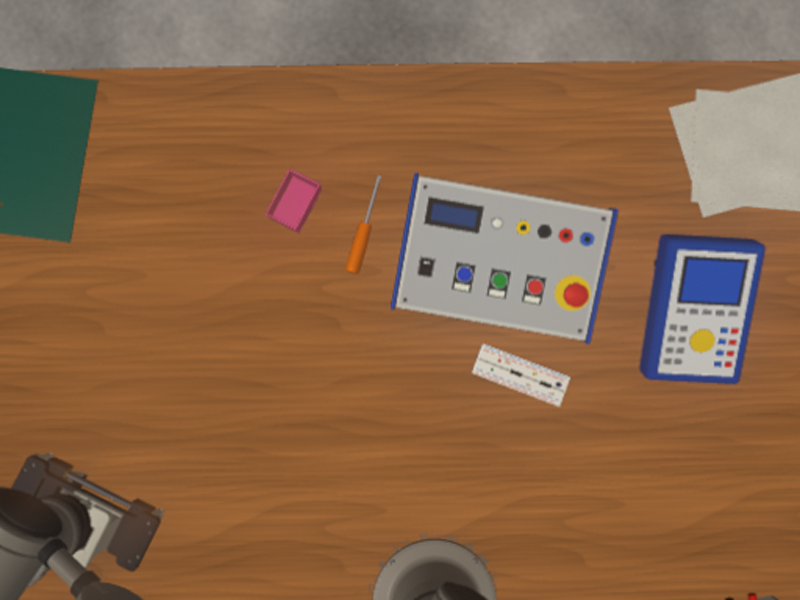

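View pics/scene.png

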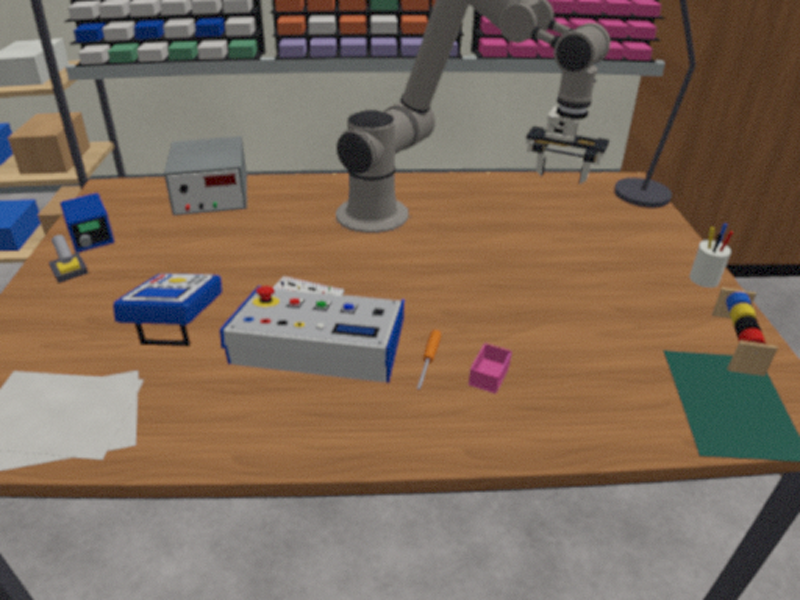

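The top view shows the console turned about -10°. Along its row from +y are rocker (426,266), blue (464,274), green (499,281), red stop (535,287) and mushroom (574,294), in the 800x600 picture. The scene view shows the same order.

```bash
python3 - <<'E'
from h import *
d=np.load("top.npy");uv=np.array([[426,266],[464,274],[499,281],[535,287],[574,294]])/1.5625
z=[np.median(d[int(v)-1:int(v)+2,int(u)-1:int(u)+2]) for u,v in uv]
w=world("top",uv,z);print(w.round(1))
b,s=w[1],w[3];ey=(b-s)/np.linalg.norm(b-s);print(np.linalg.norm((b-s)[:2]),"yaw",np.degrees(np.arctan2(-ey[0],ey[1])))
o=bot.get_obs();Rm=R.from_euler('xyz',o["tcp_rot"]).as_matrix();print(Rm.round(3))
mid=(w[0]+w[1])/2; tgt=mid+[-20,0,0];tgt[2]=230;print("shift tool cm",(Rm.T@(tgt-o["tool_pos"])/10).round(2))
print(bot.calibration("wrist")["tool_from_camera"],bot.calibration("wrist")["vertical_fov"])
E
```

```text
[[ 571.6    3.8   78.6]
 [ 556.4  -58.6   85.8]
 [ 543.9 -116.8   84.2]
 [ 532.7 -176.3   85.9]
 [ 518.5 -235.1  108.2]]
120.01283582144046 yaw -11.414895828100116
[[-0.892  0.453 -0.001]
 [ 0.453  0.892 -0.001]
 [ 0.    -0.001 -1.   ]]
shift tool cm [-49.76 -30.28  -0.36]
[[ 3.04873169e-04 -9.60521041e-01 -2.78207184e-01  7.49504037e+01]
 [ 9.99999819e-01  4.37355926e-04 -4.14139036e-04 -8.97690219e-01]
 [ 5.19464818e-04 -2.78207007e-01  9.60521000e-01 -1.58586219e+02]
 [ 0.00000000e+00  0.00000000e+00  0.00000000e+00  1.00000000e+00]] 65.24557581470121
```

```bash
python3 -m crank '[[[0,-5,-3,0,-2],[0,-10,-6,0,-4],[0,-15,-9,0,-6],[0,-20,-12,0,-8],[0,-25,-15,0,-10],[0,-30,-18,0,-12],[0,-35,-21,0,-14],[0,-40,-25,0,-15.5],[0,-45,-29,0,-15.5],[0,-49,-33,0,-15.5]]]'
python3 - <<'E'
from h import *
o=bot.get_obs();Rm=R.from_euler('xyz',o["tcp_rot"]).as_matrix();print(o["tool_pos"],o["tcp_rot"])
print("shift tool cm",(Rm.T@(np.array([545,-55,230])-o["tool_pos"])/10).round(2))
E
```

```text
time: 1.1
tool_pos: [489.6, 34.8, 226.5]
tcp_rot: [3.141, -0.0, 2.942]
contact_force: [0.1, 0.4, 0.2]
grip_width: 16.1
finger_force: 0.0
[489.63563084  34.82033292 226.46196993] [ 3.14136410e+00 -3.08148189e-04  2.94222904e+00]
shift tool cm [-7.21 -7.71 -0.36]
```

```bash
python3 -m crank '[[[0,-2.4,-2.6,0,0],[0,-4.8,-5.2,0,0],[0,-7.2,-7.7,0,0],[0,-7.2,-7.7,0,0],[0,-7.2,-7.7,0,0],[0,-7.2,-7.7,0,0],[0,-7.2,-7.7,0,0],[0,-7.2,-7.7,0,0],[0,-7.2,-7.7,0,0],[0,-7.2,-7.7,0,0]]]'
python3 - <<'E'
from h import *
import pickle
o=bot.get_obs();p,d=bot.capture("wrist");np.save("w",d);pickle.dump(o,open("wo","wb"))
print(o["tool_pos"],o["tcp_rot"],o["contact_force"])
cv2.imwrite("pics/w.png",cv2.resize(p[...,::-1],(800,600),interpolation=cv2.INTER_CUBIC))
E
```

```text
time: 2.1
tool_pos: [544.4, -52.6, 226.9]
tcp_rot: [3.141, 0.0, 2.943]
contact_force: [-0.0, 0.2, 0.5]
grip_width: 0.6
finger_force: 0.0
[544.3622673  -52.56293595 226.867541  ] [3.14147289e+00 2.73326416e-04 2.94285714e+00] [-0.01653629  0.18006967  0.52838785]
```

View pics/w.png

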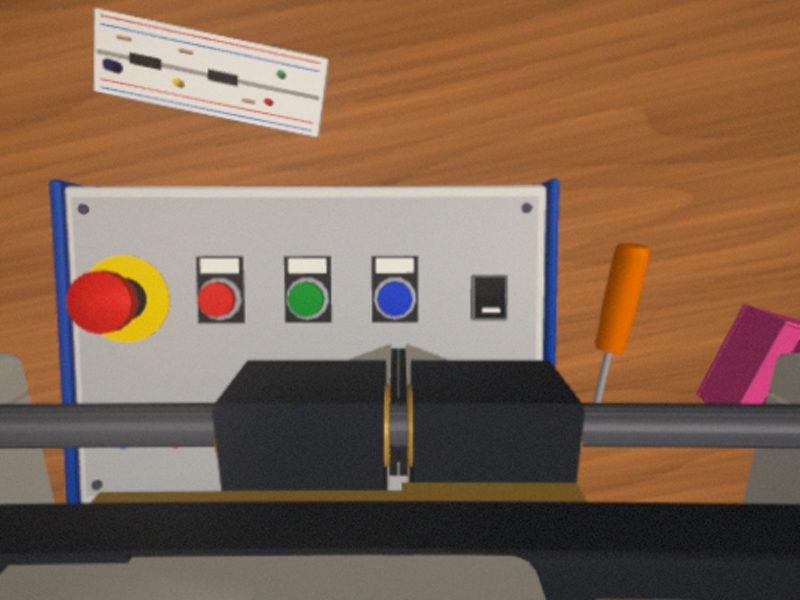

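In the wrist view the rocker centre is at (489,297), with its white bar at (490,311) on the far side. Blue is at (394,299), green at (307,299) and red at (217,300). The row is level, so the tool is square to the console.

```bash
python3 - <<'E'
from h import *
import pickle
o=pickle.load(open("wo","rb"));d=np.load("w.npy");uv=np.array([[489.5,297],[490,311],[394,299],[307,299],[217,300],[405,349]])/1.5625
z=[np.median(d[int(v)-1:int(v)+2,int(u)-1:int(u)+2]) for u,v in uv]
w=world("wrist",uv,z,o);print(w.round(1),z)
Rm=R.from_euler('xyz',o["tcp_rot"]).as_matrix()
print("tool frame mm",((w-o["tool_pos"])@Rm).round(1)); print(np.linalg.norm(w[2]-w[4]))
e=(w[2]-w[4]);print(np.degrees(np.arctan2(-e[0],e[1])))
E
```

```text
[[ 570.9    4.8   78.7]
 [ 579.3    3.1   83.2]
 [ 557.5  -58.8   85.5]
 [ 546.2 -115.8   85.1]
 [ 535.  -174.6   85.3]
 [ 534.6  -48.9  229.8]] [np.float32(319.59204), np.float32(317.68127), np.float32(312.93854), np.float32(313.36862), np.float32(313.4525), np.float32(167.53864)]
tool frame mm [[ -14.6   61.5  148.2]
 [ -23.2   61.5  143.7]
 [ -14.1   -3.5  141.4]
 [ -14.2  -61.6  141.7]
 [ -14.9 -121.5  141.6]
 [  10.2    1.7   -3. ]]
117.99185603074147
-10.99050634117893
```

```bash
python3 -m crank '[[[0,-1.1,3,3,0],[0,-2.2,6.15,7,0],[0,-2.2,6.15,11,0],[0,-2.2,6.15,13.5,0],[0,-2.2,6.15,14,0],[0,-2.2,6.15,14.3,0],[0,-2.2,6.15,14.5,0],[0,-2.2,6.15,14.7,0],[0,-2.2,6.15,14.8,0],[0,-2.2,6.15,14.8,0]]]'
```

```text
time: 3.15
tool_pos: [579.2, 2.7, 80.7]
tcp_rot: [3.141, 0.004, 2.942]
contact_force: [-1.0, -0.8, 6.2]
grip_width: 0.5
finger_force: 3.1
```

```bash
python3 -m crank '[[[0,0,0,0.15,0],[0,0,0,0.3,0],[0,0,0,0.3,0],[0,0,0,0.3,0],[0,0,0,0.3,0],[0,0,0,0.3,0],[0,0,0,0.3,0],[0,0,0,0.3,0],[0,0,0,0.3,0],[0,0,0,0.3,0]]]'
python3 -m crank '[[[0,0,0,-1,0],[0,0,0,-4,0],[0,0,0,-8,0],[0,0,-2,-10,0],[0,0,-5,-10,0],[0,0,-5,-10,0],[0,0,-5,-10,0],[0,0,-5,-10,0],[0,0,-5,-10,0],[0,0,-5,-10,0]]]'
python3 - <<'E'
from h import *
import pickle
o=bot.get_obs();p,d=bot.capture("wrist");np.save("w2",d);pickle.dump(o,open("wo2","wb"))
print(o["tool_pos"],o["tcp_rot"],o["contact_force"])
cv2.imwrite("pics/w2.png",cv2.resize(p[100:260,60:420,::-1],(800,356),interpolation=cv2.INTER_CUBIC))
E
```

```text
time: 4.15
tool_pos: [579.4, 2.7, 80.0]
tcp_rot: [3.141, 0.005, 2.942]
contact_force: [-7.0, -0.1, 22.6]
grip_width: 0.4
finger_force: 11.4
time: 5.15
tool_pos: [568.3, -45.3, 175.4]
tcp_rot: [3.141, -0.001, 2.943]
contact_force: [0.4, 0.4, -0.7]
grip_width: 0.5
finger_force: 0.0
[568.27667126 -45.29744223 175.41955273] [ 3.14137514e+00 -5.27969815e-04  2.94323859e+00] [ 0.43462539  0.4412336  -0.74509929]
```

View pics/w2.png

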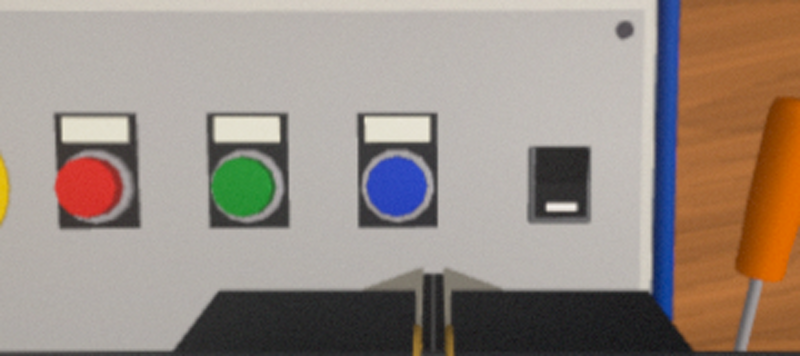

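The white bar is now at (562,208) in the crop, and the force jumped against a hard stop, so the rocker looks on. I'll check its slope in depth and measure both buttons: blue (397,185), green (243,185).

```bash
python3 - <<'E'
from h import *
import pickle
o=pickle.load(open("wo2","rb"));d=np.load("w2.npy");uv=np.array([[560,158],[560,175],[560,190],[562,208],[397,185],[243,185],[90,185]])/2.2222+[60,100]
z=[np.median(d[int(v)-1:int(v)+2,int(u)-1:int(u)+2]) for u,v in uv]
w=world("wrist",uv,z,o);print(w.round(1))
Rm=R.from_euler('xyz',o["tcp_rot"]).as_matrix()
print("tool frame mm",((w-o["tool_pos"])@Rm).round(1))
E
```

```text
[[ 560.3    6.1   79.9]
 [ 567.2    5.2   79.2]
 [ 573.3    4.3   79.3]
 [ 580.3    3.8   81. ]
 [ 557.2  -58.    84.7]
 [ 545.4 -116.2   85.2]
 [ 534.  -173.8   84.9]]
tool frame mm [[  17.9   48.8   95.5]
 [  10.9   49.3   96.2]
 [   4.8   49.6   96.1]
 [  -2.1   50.4   94.5]
 [   8.3  -14.7   90.8]
 [   8.4  -74.    90.2]
 [   8.2 -132.7   90.5]]
```

The rocker surface now rises about 4° to the back, as it should when on. Next I press blue.

```bash
python3 -m crank '[[[0,0.9,-1.5,3,0],[0,0.9,-1.5,6,0],[0,0.9,-1.5,8,0],[0,0.9,-1.5,9,0],[0,0.9,-1.5,9.5,0],[0,0.9,-1.5,10,0],[0,0.9,-1.5,10.4,0],[0,0.9,-1.5,10.6,0],[0,0.9,-1.5,10.6,0],[0,0.9,-1.5,10.6,0]]]'
```

```text
time: 6.2
tool_pos: [557.0, -58.8, 78.9]
tcp_rot: [-3.141, 0.005, 2.943]
contact_force: [-26.0, 4.2, 64.6]
grip_width: 0.7
finger_force: 34.2
```

That bottomed on the stop, harder than needed. I'll lift, cross to green, and press less deep.

```bash
python3 -m crank '[[[0,0,0,-0.5,0],[0,0,0,-2,0],[0,0,0,-5,0],[0,0,-3,-5,0],[0,0,-5.9,-5,0],[0,0,-5.9,-5,0],[0,0,-5.9,-5,0],[0,0,-5.9,-5,0],[0,0,-5.9,-5,0],[0,0,-5.9,-5,0]]]'
python3 - <<'E'
from h import *
import pickle
o=bot.get_obs();p,d=bot.capture("wrist");np.save("w3",d);pickle.dump(o,open("wo3","wb"))
print(o["tool_pos"],o["tcp_rot"],o["contact_force"])
Rm=R.from_euler('xyz',o["tcp_rot"]).as_matrix();print(Rm.T@(np.array([545.6,-116.1,81])-o["tool_pos"]))
cv2.imwrite("pics/w3.png",p[...,::-1])
E
```

```text
time: 7.2
tool_pos: [545.0, -116.0, 119.7]
tcp_rot: [3.141, -0.0, 2.943]
contact_force: [0.3, 0.3, -1.1]
grip_width: 0.1
finger_force: 0.0
[ 544.95759573 -115.97796958  119.68580327] [ 3.14137659e+00 -4.96744449e-05  2.94341191e+00] [ 0.32594983  0.31939806 -1.09009492]
[-6.55777880e-01 -1.52005588e-03  3.86857713e+01]
```

View pics/w3.png

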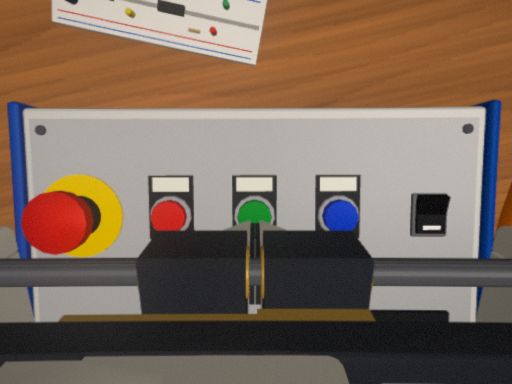

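The fingers are over green (255,212), blue (340,215) has come back out, and the rocker is still on. Next I press green in small steps.

```bash
python3 -m crank '[[[0,0,0,1.5,0],[0,0,0,3,0],[0,0,0,3.4,0],[0,0,0,3.7,0],[0,0,0,3.9,0],[0,0,0,4.1,0],[0,0,0,4.1,0],[0,0,0,4.1,0],[0,0,0,4.1,0],[0,0,0,4.1,0]]]'
```

```text
time: 8.25
tool_pos: [545.2, -116.5, 80.6]
tcp_rot: [3.141, 0.002, 2.942]
contact_force: [-3.6, 3.0, 12.2]
grip_width: 0.0
finger_force: 6.3
```

```bash
python3 -m crank '[[[0,0,0,0.1,0],[0,0,0,0.2,0],[0,0,0,0.2,0],[0,0,0,0.2,0],[0,0,0,-0.5,0],[0,0,0,-2,0],[0,0,0,-5,0],[0,0,0,-9,0],[0,0,0,-12,0],[0,0,0,-12,0]]]'
python3 - <<'E'
from h import *
o=bot.get_obs();p,d=bot.capture("wrist");print(o["tool_pos"],o["contact_force"])
uv=[]
cv2.imwrite("pics/w4.png",p[...,::-1])
E
```

```text
time: 9.25
tool_pos: [547.2, -117.7, 203.8]
tcp_rot: [-3.14, 0.01, 2.942]
contact_force: [0.4, -0.6, 1.0]
grip_width: 0.3
finger_force: 0.0
[ 547.21822964 -117.67625586  203.82524731] [ 0.3883149  -0.60328858  1.03827578]
```

View pics/w4.png

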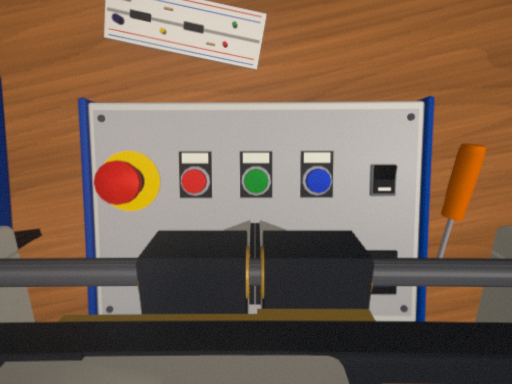

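The rocker (384,180) is on, blue (318,180), green (256,180) and red (194,180) are out, and the breadboard and screwdriver in view look undisturbed. The arm is clear of everything.

```bash
python3 -c "
from plant import bot
print(bot.close_job())"
```

```text
the job is handed in; nothing more can be done
None
```

I tipped the rocker on, pressed blue reset and then green start (about 65 N and at least 12 N, against 4 N to go fully in), and handed the job in at about 9.3 s; the last picture shows the rocker on and all three buttons out, but the hand-in gave no verdict.

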